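Draw out the locked gauge arm to the red mark and hold it

TASK

A bottle is standing in the way of the bench gauge's telescoping arm: first stand it upright in the shallow grey tray and let go of it. Then push the green lock button fully down to free the arm, draw the arm out by its orange grip until its pointer lines up with the red mark on the scale, and hold it there: the arm is spring-loaded and slides back if let go, so finish while still holding the grip steady. Leave the red mark where it is set and do not disturb the other things on the bench.

Things in the scene. Friction and masses are not known exactly. Their poses are not given: they have to be found in the camera images.
- gauge: Gauge base, fixed: grey plate 215x84x12 mm with a blue outer tube 36 mm square, 190 mm long (x -0.19 to 0), axis 45 and top 63 mm above the bench. Origin: on the bench under the tube's mouth, on its axis; +x = the way the arm extends, z up. A scale rail 24 mm wide, 22 mm high lies beside the arm at y = -0.056, x -0.03 to 0.215, with ticks every 10 mm from x = 0.045.
- gauge_arm: Sliding arm: steel tube 24 mm square with a black end block (top 60 mm above bench, 28x30 mm) under an orange grip post: 24 mm along gauge x, 20 mm along y, 60 to 105 mm above bench. Origin: centre of the post, 83 mm up; axes as the gauge's. Post at gauge x = 0.045 when in; travel 160 mm along +x. Spring pulls it in with 3 to 5.5 N. Locked (about 2 mm play) until the button is down.
- pointer_tip (a point): Tip of the thin black pointer that is fixed to the arm's end and reaches sideways over the scale rail, 35 mm above the bench; level in gauge x with the centre of the grip post (offset from it: 0 in gauge x, -0.056 in gauge y).
- red_mark (a point): White index line on top of the red rider (12 mm along x, 30 mm wide, top 28 mm above the bench) that sits on the scale rail. The pointer tip is to stand over this line: same gauge x. It is 75 to 145 mm in gauge x from where the pointer starts. Stiff on the rail (about 20 N).
- button_top (a point): Centre of the top face of the green lock button, a disc 25 mm across on top of the outer tube, 80 mm above the bench when up (locked), at gauge x = -0.075. Pressed straight down; a low black collar round it reaches 69 mm above the bench.
- lock_button (a joint): Travel of the lock button, m: 0 = up (locked), 0.007 = fully down (arm released from about 0.0035). About 2.5 N moves it; it has no spring and stays down when let go.
- bottle_mid (a point): Centre of the small white bottle with a yellow cap standing in the arm's path (one like it at the back of the bench stays). 46 mm across, 124 mm tall; point on its axis 62 mm above its foot, z up. Straight-sided to about 80 mm above its foot, then a shoulder; the cap, fixed, is 24 mm across, 105 to 124 mm up. Gripped at mid-height it may touch a gripper's palm: grip it 75 mm up or by the cap.
- bottle_tray: Shallow grey square tray, fixed: 120 x 120 mm outside, rim 14 mm above the bench, wall 4 mm, floor 4 mm above the bench. Origin: centre of its underside.
- specimen_a_mid (a point): Black round specimen mount, 40 mm across, 21 mm high, bystander at the back; point at its middle.
- specimen_b_mid (a point): Tan round specimen mount, 30 mm across, 18 mm high, bystander at the back; point at its middle.
- marker_mid (a point): Red-capped marker pen lying near the front edge, 135 mm long, 14 mm thick, bystander; point at its middle.
- sample_box_a: Blue sample box with clear lid, 73 x 99 x 30 mm, bystander at the back right; origin under its centre.
Things that resemble listed ones, but are neither listed nor needed, are in the scene too. Of the things that look like the part that bears bottle_mid, the smaller one is meant. What is shaped like the bottle_tray but brown is not meant.

How it is judged:
By the outcome, as a careful person would: the job done as asked, in the order asked, and still so for the second after the job is handed in, while the arm keeps its last pose, push and grip.
It also fails if it takes over 61 s, if anything falls off the work surface, if the arm or the gripper's body presses on something with over 40 N, if the wrist force passes 120 N, or if a joint passes its speed limit or range.

ROBOT

A 6-joint arm with a two-finger parallel gripper is mounted at the origin on a cart in front of the work surface, level with it; the furniture and walls round the work are solid. World frame = base frame: x ahead of the robot, y to its left, z up, the work surface at z = 0. Lengths are in m, angles in degrees, forces in N, time in s.
With the tool pointing down it reaches from about 0.25 to 0.775 m from the base axis. Payload 4 kg.
Tool frame: the origin (TCP) lies midway between the tips of the shut fingers; the grasp point (between the pads) lies grip_point_offset behind it (grip_point_offset is the distance from the TCP to the grasp point, in m); z points along the fingers, y is the direction in which the jaws open and shut (so a half turn about z gives the same grasp; the last joint's range is limited). The gripper opens to 85 mm and grips with 20 to 120 N. Pads are 22 mm wide; open, the fingers measure 114 mm over their backs; the gripper's body (76 mm by 85 mm) begins 54 mm behind the grasp point. The pads swing forward as they close: fully open they stand 13 mm farther back than shut.
Start: joints at [-81.767, 4.996, 78.535, -0, 96.463, -5.907], TCP at [0.134, -0.533, 0.231] pointing down, gripper open.
Joint ranges: [-177.83, 177.83], [-43.37, 116.18], [15.69, 146.23], [-61.86, 241.86], [9.47, 152.12], [-147.06, 147.06]. Speed limits (degrees/s): [159.86, 159.86, 180, 180, 180, 180].

INTERFACE

Orientations are given as a 3x3 rotation matrix whose columns are the frame's x, y, z axes.
In Python, from station import * gives the robot as it stands. The module is installed in compiled form; this text tells all that it offers.
- The arm moves only by the tool play_rows, never from a script. Its argument "targets" is one flat list of numbers, 7 for each row, row after row: the shift along the tool's x, y, z each as a share of 0.04 m, from -1 to 1, then the turn, a rotation vector about the tool's x, y, z each as a share of 0.1 rad, from -1 to 1, then the gripper command: -1 is fully open, 1 is shut, values between are in proportion. In form: [tx, ty, tz, rx, ry, rz, hand, tx, ty, tz, rx, ry, rz, hand, ...]. A call has 1 to 8 rows; each row shifts and turns the commanded pose from where the row before left it, along the tool's axes as they then stand; what a row does not reach is not made up. A row lasts 1/10 s, in which the tool goes at most 50 mm and 8.59 degrees, less where a joint would pass 70% of its speed; a pose out of reach is approached as far as the arm can. A call with a number of a shift or a turn outside -1 to 1 is refused whole. A call with a gripper value outside its range is refused whole. The fingers move at their own pace and stop on an object; "squeeze" is the grip in N (left out, the last holds). Time passes only in rows, so rows that do not move let the fingers close. It gives the time, the measured TCP pose, the force and the opening at its end, in the units of the state.
- state(): the state, without advancing time (a new reading comes with each control period).
- camera(name): name is "side" or "top"; returns (picture, depth): 480x640x3 uint8, red, green, blue; 480x640 float32, m along the optical axis (not along the pixel's ray), 0 where there is no reading.
- camera_params(name): a dict with "fx", "fy", "cx", "cy" (pixels), "extrinsics" (4x4, takes a point from world to camera coordinates). Camera axes: x right, y down, z forward; pixel columns grow to the right and rows downward; lengths in m; the calibration is good to about 2 mm. A picture is of the moment at which its call begins. camera_params takes no time and is no camera call.
- sign_off(): hands the job in, once; it reports no verdict.
The state is a dict: "clock": time; "joints": joint angles; "qvel": joint speeds; "joint_efforts": joint torques, N m; "tool_pos": TCP position; "eef_rot": TCP orientation; "contact_force": force on the tool from outside, world axes, zero at the start; "moment": the same for the moment, N m; "width": finger opening in m.
Only numpy, scipy, OpenCV 4.12 (cv2) and the standard library are available. Lean on these libraries where they do the work, as an engineer would, in place of code of your own. Each camera call takes 0.05 s, during which the arm holds its last target.

## Working session

There is one attempt and no reset: what is moved stays moved. The work goes in short steps, Python scripts to look and compute and a tool call to move; the robot and the scene stay as the last step left them, time stands still between calls to the robot, and variables do not carry over. Pictures are saved under pics/ and viewed, and the job is handed in when it is done.

Besides the shell and the picture viewer there is one more tool, called as name(argument=value, ...), one argument or row to a line, values as JSON. play_rows: Moves the arm, as the interface text tells. Shift numbers are shares of 0.04 m and turn numbers shares of 0.1 rad, none past 1 either way. Its arguments: {"type":"object","properties":{"targets":{"type":"array","items":{"type":"number","minimum":-1,"maximum":1}},"squeeze":{"type":"number"}},"required":["targets"]}

```bash
mkdir -p pics
python3 - <<'E'
from station import *
import cv2, numpy as np
s=state(); print(s)
for n in("side","top"):
    p,d=camera(n); np.savez(f"{n}0.npz",p=p,d=d); cv2.imwrite(f"pics/{n}0.png",p[:,:,::-1]); print(camera_params(n))
E
```

```text
{'clock': 0.0, 'joints': array([-8.17686674e+01,  5.04239205e+00,  7.86277588e+01,  5.72155478e-04,
        9.64631614e+01, -5.90687270e+00]), 'qvel': array([-0.01603746,  0.14597704, -0.11694978,  0.0274522 ,  0.01679374,
        0.00708075]), 'joint_efforts': array([-1.12517740e-03, -3.51862371e+01, -3.13275576e+01, -4.30381779e-04,
        1.08245548e-02, -1.17726185e-05]), 'tool_pos': array([ 0.1342717 , -0.53282903,  0.23008113]), 'eef_rot': array([[ 9.69709124e-01,  2.44262381e-01, -3.23298780e-04],
       [ 2.44262467e-01, -9.69706418e-01,  2.30418595e-03],
       [ 2.49321045e-04, -2.31335990e-03, -9.99997293e-01]]), 'contact_force': array([0.35212691, 0.20180731, 0.8308249 ]), 'moment': array([-0.02883889,  0.05062131, -0.01290651]), 'width': 0.08533862290680669}
{'fx': 536.3718697004775, 'fy': 536.3718697004775, 'cx': 319.05179210415184, 'cy': 235.2780864575863, 'extrinsics': array([[ 0.99971725, -0.01884833, -0.0144971 , -0.55140604],
       [-0.02172208, -0.4758736 , -0.8792454 ,  0.02942833],
       [ 0.00967352,  0.8793117 , -0.47614847,  1.23424367],
       [ 0.        ,  0.        ,  0.        ,  1.        ]])}
{'fx': 443.50370853974226, 'fy': 443.50370853974226, 'cx': 319.2764133461206, 'cy': 237.56613072705247, 'extrinsics': array([[ 0.0069089 , -0.9999574 ,  0.00612059, -0.10209966],
       [-0.99876846, -0.00720115, -0.04908871,  0.5582922 ],
       [ 0.04913069, -0.0057739 , -0.99877567,  0.9882858 ],
       [ 0.        ,  0.        ,  0.        ,  1.        ]])}
```

View pics/side0.png

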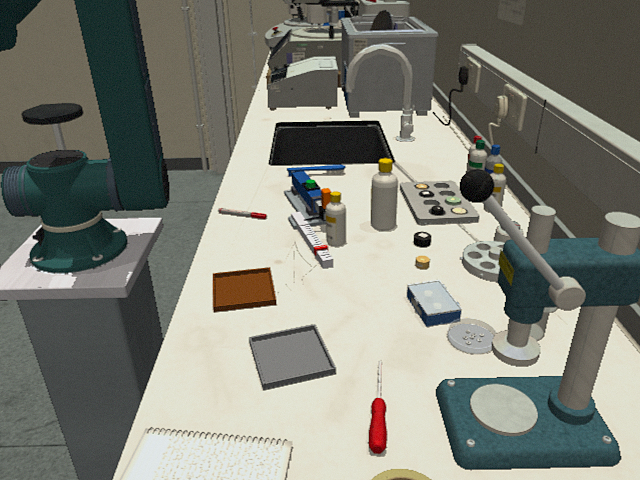

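View pics/top0.png

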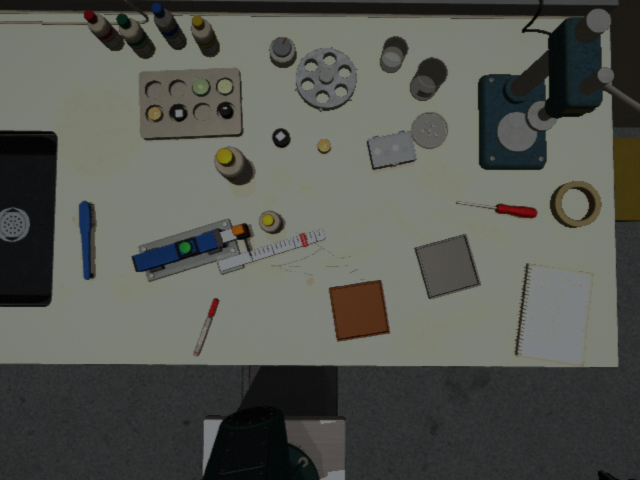

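The bottle meant is the small one (top 269,222; side 337,218). The larger look-alike is at top 230,163 / side 384,195. The grey tray is at top 447,266 and the brown decoy at 359,310. Next I'll measure and check close crops.

```bash
cat > h.py <<'E'
import numpy as np, cv2
from station import *
def ray(n,u,v):
    c=camera_params(n);E=c["extrinsics"];R=E[:3,:3];t=E[:3,3]
    d=R.T@np.array([(u-c["cx"])/c["fx"],(v-c["cy"])/c["fy"],1]); return -R.T@t,d
def onz(n,u,v,z):
    o,d=ray(n,u,v); return o+d*(z-o[2])/d[2]
def proj(n,P):
    c=camera_params(n);E=c["extrinsics"];q=E[:3,:3]@np.array(P)+E[:3,3]
    return np.array([c["fx"]*q[0]/q[2]+c["cx"],c["fy"]*q[1]/q[2]+c["cy"]])
def world(n,d):
    c=camera_params(n);E=c["extrinsics"];v,u=np.mgrid[:480,:640]
    q=np.stack([(u-c["cx"])/c["fx"]*d,(v-c["cy"])/c["fy"]*d,d],-1)
    return (q-E[:3,3])@E[:3,:3]
def blobs(p,lo,hi,box,minA=8):
    h=cv2.cvtColor(p,cv2.COLOR_RGB2HSV); m=cv2.inRange(h,np.array(lo),np.array(hi))
    k=np.zeros_like(m);x0,y0,x1,y1=box;k[y0:y1,x0:x1]=m[y0:y1,x0:x1]
    n,l,st,c=cv2.connectedComponentsWithStats(k)
    return [(c[i],st[i],l==i) for i in range(1,n) if st[i][4]>=minA]
E
python3 - <<'E'
from h import *
T=np.load("top0.npz");S=np.load("side0.npz")
tb=(120,180,340,290); sb=(270,150,360,280)
C=dict(yellow=((22,120,80),(32,255,255)),orange=((8,150,80),(17,255,255)),green=((50,120,50),(80,255,255)),red=((0,150,80),(5,255,255)),blue=((100,120,40),(125,255,255)))
Z=dict(yellow=.124,orange=.105,green=.08,red=.028,blue=.063)
for nm,(n,D,b) in dict(top=("top",T,tb),side=("side",S,sb)).items():
    W=world(n,D["d"])
    for c,(lo,hi) in C.items():
        for ce,st,m in blobs(D["p"],lo,hi,b,15):
            w=W[m&(D["d"]>0)]
            print(nm,c,ce.round(1),st,"ray",onz(n,*ce,Z[c]).round(4),"z pct",np.percentile(w[:,2],[5,50,95]).round(3),"med",np.median(w,0).round(4))
# crops
a=cv2.resize(T["p"][180:300,120:340],None,fx=3.6,fy=3.6,interpolation=cv2.INTER_CUBIC)
cv2.imwrite("pics/ct.png",a[:,:,::-1])
a=cv2.resize(S["p"][150:280,200:420],None,fx=3.6,fy=3.6,interpolation=cv2.INTER_CUBIC)
cv2.imwrite("pics/cs.png",a[:,:,::-1])
# tray
W=world("top",T["d"])
h=cv2.cvtColor(T["p"],cv2.COLOR_RGB2HSV);print("trayhsv",h[266,447],h[320,430])
g=T["p"].max(2)<130;k=np.zeros(g.shape,np.uint8);k[220:310,400:495]=g[220:310,400:495]
cs,_=cv2.findContours(k,cv2.RETR_EXTERNAL,cv2.CHAIN_APPROX_NONE);c=max(cs,key=cv2.contourArea)
r=cv2.minAreaRect(c);bx=cv2.boxPoints(r);print(r);P=np.array([onz("top",*q,.014) for q in bx]);print(P.round(4),P.mean(0),np.linalg.norm(np.diff(P,axis=0),axis=1))
print("floor",W[266,447])
E
```

```text
top yellow [267.1 219.4] [262 214  11  11  98] ray [0.5895 0.0078 0.124 ] z pct [0.122 0.125 0.127] med [0.5901 0.0078 0.1245]
top orange [237.4 229.5] [232 225  12  10  94] ray [0.57   0.0706 0.105 ] z pct [0.102 0.105 0.108] med [0.5699 0.071  0.1049]
top green [184.6 247. ] [179 242  12  11 105] ray [0.5339 0.1855 0.08  ] z pct [0.077 0.081 0.083] med [0.5338 0.1853 0.0805]
top red [303.4 239.6] [300 233   8  14  44] ray [ 0.5534 -0.0627  0.028 ] z pct [0.026 0.029 0.032] med [ 0.5538 -0.062   0.0289]
top blue [205.9 241.5] [195 232  23  20 318] ray [0.5464 0.1453 0.063 ] z pct [0.061 0.064 0.066] med [0.5464 0.1451 0.0635]
top blue [192.4 245.3] [188 240   8  12  39] ray [0.538  0.1739 0.063 ] z pct [0.061 0.064 0.067] med [0.5386 0.1733 0.0645]
top blue [155.7 257. ] [134 244  45  27 712] ray [0.5124 0.2519 0.063 ] z pct [0.061 0.064 0.066] med [0.5124 0.2519 0.0635]
side yellow [335.  196.5] [330 192  11  11  96] ray [ 0.5878 -0.017   0.124 ] z pct [0.104 0.117 0.122] med [ 0.5884 -0.0007  0.1168]
side yellow [330.  219.2] [326 216  10   7  34] ray [ 0.5728 -0.1262  0.124 ] z p
[... 312 characters left out ...]
 red [319.9 247.8] [314 245  14  10  45] ray [ 0.5524 -0.072   0.028 ] z pct [0.015 0.026 0.027] med [ 0.5517 -0.0663  0.0256]
side blue [308.2 180. ] [287 164  58  44 644] ray [0.5283 0.226  0.063 ] z pct [0.017 0.042 0.062] med [0.5194 0.2588 0.0424]
side blue [314.8 204.1] [313 198   8  15  27] ray [0.5437 0.0763 0.063 ] z pct [0.028 0.05  0.061] med [0.542  0.1108 0.0499]
trayhsv [25 19 80] [ 37  26 128]
((447.0, 264.5), (93.99998474121094, 88.99998474121094), -0.0)
[[ 0.3998 -0.2805  0.014 ]
 [ 0.6002 -0.2809  0.014 ]
 [ 0.6018 -0.4945  0.014 ]
 [ 0.4011 -0.492   0.014 ]] [ 0.50070408 -0.38695504  0.014     ] [0.20042467 0.21361652 0.20071438]
floor [ 0.49671577 -0.38946249  0.00514628]
```

View pics/ct.png

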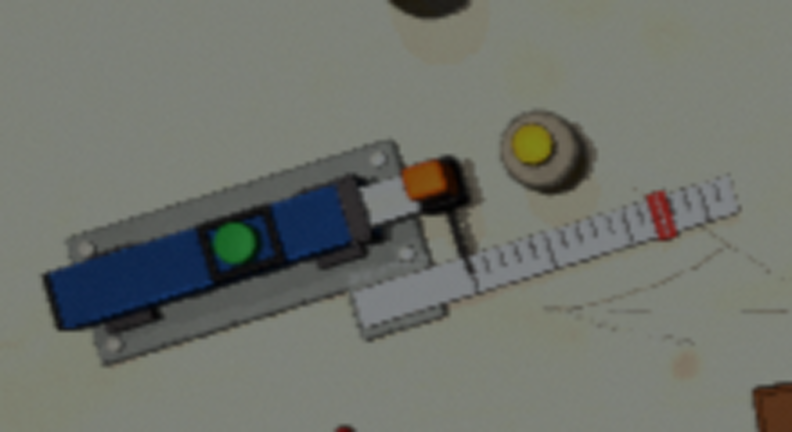

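View pics/cs.png

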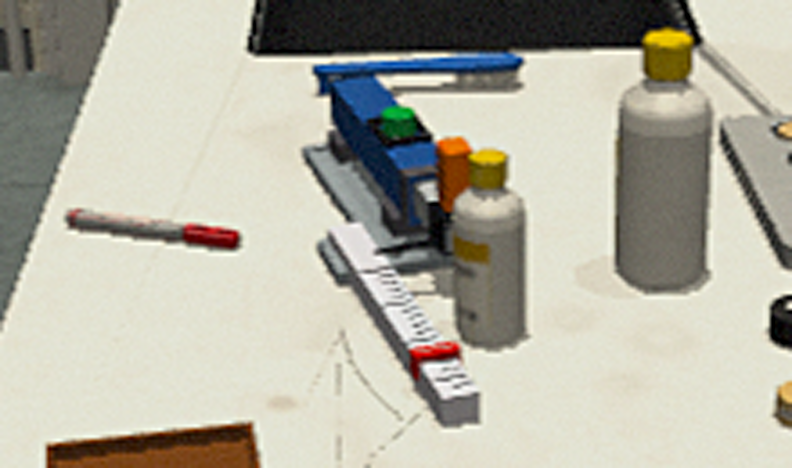

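Run:
```python
from h import *
import station
print([a for a in dir(station) if not a.startswith('__')]); 
try: print(grip_point_offset)
except Exception as e: print(e)
T=np.load("top0.npz");S=np.load("side0.npz")
for n,D,b,lim in (("top",T,(405,225,490,305),105),("side",S,(235,315,345,395),150)):
    k=np.zeros((480,640),np.uint8);x0,y0,x1,y1=b;k[y0:y1,x0:x1]=(D["p"].max(2)<lim)[y0:y1,x0:x1]
    cs,_=cv2.findContours(k,cv2.RETR_EXTERNAL,cv2.CHAIN_APPROX_NONE);c=max(cs,key=cv2.contourArea)
    w=np.array([onz(n,*q[0],.014) for q in c])[:,:2].astype(np.float32)
    print(n,cv2.boundingRect(c),cv2.minAreaRect(w))
W=world("side",S["d"])
# big things heights near path
Wt=world("top",T["d"])
for y0,y1 in((.05,.15),(-.05,.05),(-.15,-.05),(-.25,-.15),(-.35,-.25),(-.45,-.35)):
    m=(T["d"]>0)&(Wt[...,1]>y0)&(Wt[...,1]<y1)&(Wt[...,0]>.4)&(Wt[...,0]<.75); q=Wt[m]; i=q[:,2].argmax(); print(y0,q[i].round(3))
# gauge axis from blue top
m=(T["d"]>0)&(abs(Wt[...,2]-.0635)<.004)&(Wt[...,1]>.09)&(Wt[...,1]<.31)&(Wt[...,0]>.45)&(Wt[...,0]<.6)
h=cv2.cvtColor(T["p"],cv2.COLOR_RGB2HSV);m&=(h[...,0]>100)&(h[...,0]<125)
print(cv2.minAreaRect(Wt[m][:,:2].astype(np.float32)))
for n in("top","side"):
  print(n,[proj(n,P).round(1) for P in((.5895,.0078,.124),(.57,.0706,.105),(.5339,.1855,.08),(.5534,-.0627,.028))])
```

```text
['Unreachable', 'camera', 'camera_params', 'grip_point_offset', 'sign_off', 'state']
0.0187
top (414, 234, 67, 65) ((0.4966639280319214, -0.38758519291877747), (0.12179693579673767, 0.12462793290615082), 15.767145156860352)
side (249, 325, 87, 66) ((0.49742597341537476, -0.39871788024902344), (0.12077420204877853, 0.13123081624507904), 15.778518676757812)
0.05 [0.716 0.075 0.173]
-0.05 [0.594 0.015 0.13 ]
-0.15 [ 0.544 -0.064  0.032]
-0.25 [ 0.748 -0.239  0.035]
-0.35 [ 0.735 -0.259  0.036]
-0.45 [ 0.553 -0.379  0.019]
((0.5294057726860046, 0.19936704635620117), (0.03664544224739075, 0.207684725522995), 17.618642807006836)
top [array([267.1, 219.4]), array([237.4, 229.5]), array([184.6, 247. ]), array([303.4, 239.7])]
side [array([335.3, 191.9]), array([325.7, 188.6]), array([310.3, 179.9]), array([320.2, 245.6])]
```

play_rows(
  targets=[0,0,0,0,0,-0.6,-0.18,0.5,-0.3,0,0,0,0,-0.18,0.93,-0.59,0,0,0,0,-0.18,0.93,-0.59,0,0,0,0,-0.18,0.93,-0.59,0,0,0,0,-0.18,0.93,-0.59,0,0,0,0,-0.18,0.93,-0.59,0,0,0,0,-0.18,0.93,-0.59,0,0,0,0,-0.18],
  squeeze=35,
)

```text
clock: 0.9
tool_pos: [0.3205, -0.3118, 0.2309]
eef_rot: [[0.953, 0.302, -0.0], [0.302, -0.953, 0.0], [-0.0, -0.0, -1.0]]
contact_force: [1.0, -0.3, -0.4]
width: 0.0504
```

play_rows(
  targets=[0.93,-0.59,0,0,0,0,-0.18,0.93,-0.59,0,0,0,0,-0.18,0.93,-0.59,0,0,0,0,-0.18,0.93,-0.59,0,0,0,0,-0.18,0.93,-0.59,0,0,0,0,-0.18,0.93,-0.59,0,0,0,0,-0.18,0.5,-0.3,0,0,0,0,-0.18,0,0,0,0,0,0,-0.18],
)

```text
clock: 1.7
tool_pos: [0.5063, -0.091, 0.2302]
eef_rot: [[0.952, 0.307, -0.001], [0.307, -0.952, 0.001], [-0.001, -0.002, -1.0]]
contact_force: [-0.2, -0.6, -0.0]
width: 0.0504
```

play_rows(
  targets=[0.91,-0.57,0,0,0,0,-0.18,0.91,-0.57,0,0,0,0,-0.18,0.91,-0.57,0,0,0,0,-0.18,0,0,0.7,0,0,0,-0.18,0,0,0.7,0,0,0,-0.18,0,0,0,0,0,0,-0.18,0,0,0,0,0,0,-0.18],
)

```text
clock: 2.4
tool_pos: [0.588, 0.0037, 0.1749]
eef_rot: [[0.954, 0.301, -0.002], [0.301, -0.954, -0.0], [-0.002, -0.0, -1.0]]
contact_force: [-0.0, -0.3, 0.7]
width: 0.0501
```

Run:
```python
from h import *
p,d=camera("side");cv2.imwrite("pics/s1.png",cv2.resize(p[100:280,220:460],None,fx=3.3,fy=3.3)[:,:,::-1])
p,d=camera("top");cv2.imwrite("pics/t1.png",cv2.resize(p[150:290,170:370],None,fx=4,fy=4)[:,:,::-1])
s=state();print(s['tool_pos'],s['eef_rot'],s['clock'])
```

```text
[0.58938731 0.00370715 0.1774016 ] [[ 9.53635625e-01  3.00947164e-01  3.14631915e-03]
 [ 3.00950264e-01 -9.53639677e-01 -5.51960375e-04]
 [ 2.83434387e-03  1.47325465e-03 -9.99994898e-01]] 2.5
```

View pics/s1.png

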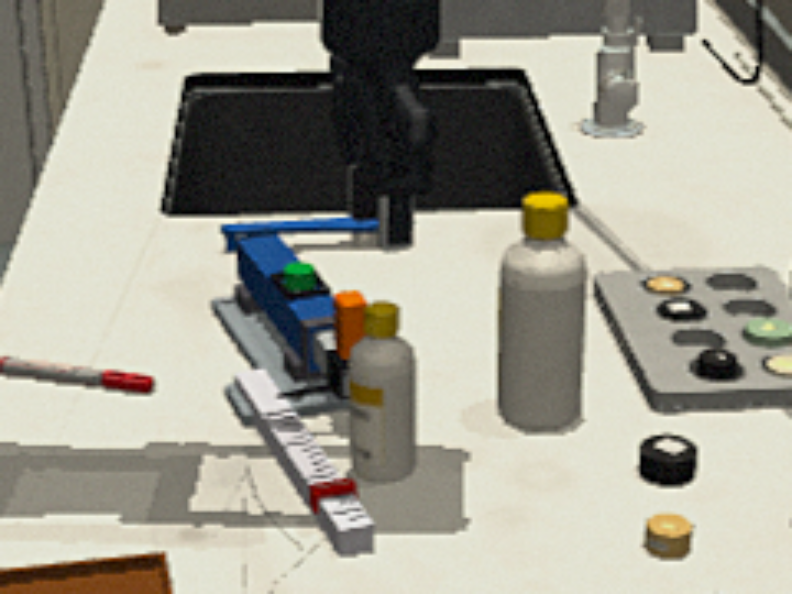

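The side view shows the open fingers above the small bottle (its cap at crop 382,318). I'll correct by 4 mm, descend and close on the cap.

play_rows(
  targets=[0.05,-0.1,0.5,0,0,0,-0.18,0,0,0.5,0,0,0,-0.18,0,0,0.5,0,0,0,-0.18,0,0,0.4,0,0,0,-0.18,0,0,0,0,0,0,-0.18,0,0,0,0,0,0,-0.18],
)

```text
clock: 3.1
tool_pos: [0.5903, 0.0086, 0.1011]
eef_rot: [[0.953, 0.302, 0.003], [0.302, -0.953, -0.0], [0.002, 0.001, -1.0]]
contact_force: [1.3, -0.2, 0.9]
width: 0.0504
```

play_rows(
  targets=[0,0,0,0,0,0,0.2,0,0,0,0,0,0,0.4,0,0,0,0,0,0,0.7,0,0,0,0,0,0,1,0,0,0,0,0,0,1,0,0,0,0,0,0,1,0,0,0,0,0,0,1],
)

```text
clock: 3.8
tool_pos: [0.5906, 0.0087, 0.1014]
eef_rot: [[0.953, 0.302, 0.004], [0.302, -0.953, -0.001], [0.003, 0.002, -1.0]]
contact_force: [-1.2, -0.6, 6.0]
width: 0.0225
```

Run:
```python
from h import *
p,d=camera("side");cv2.imwrite("pics/s2.png",cv2.resize(p[130:260,260,None].squeeze() if 0 else p[130:260,270:430],None,fx=4.5,fy=4.5)[:,:,::-1])
s=state();print(s['tool_pos'],s['contact_force'],s['width'])
```

```text
[0.5906059  0.00872632 0.10139159] [-0.76487994 -0.09103943  6.63224044] 0.022343532781099622
```

View pics/s2.png

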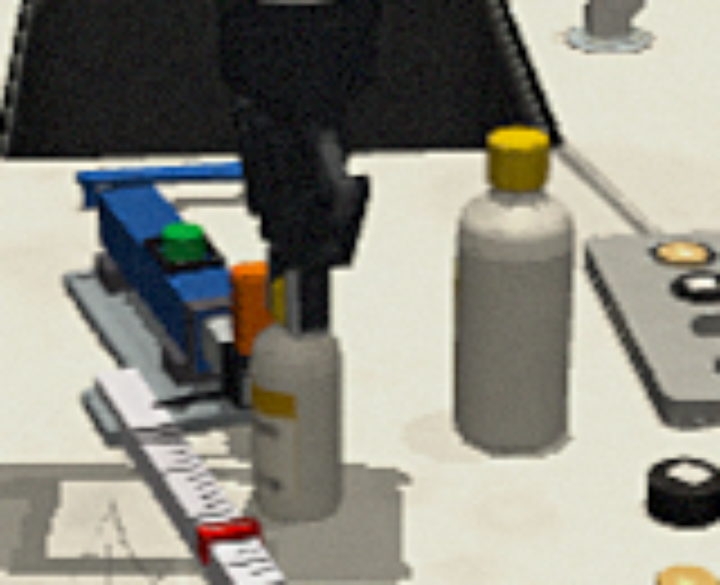

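The cap is between the fingers (22 mm wide). Lifting.

play_rows(
  targets=[0,0,-0.2,0,0,0,1,0,0,-0.4,0,0,0,1,0,0,-0.5,0,0,0,1,0,0,-0.5,0,0,0,1,0,0,-0.2,0,0,0,1,0,0,0,0,0,0,1,0,0,0,0,0,0,1],
)

```text
clock: 4.55
tool_pos: [0.5888, 0.0091, 0.1701]
eef_rot: [[0.953, 0.302, -0.002], [0.302, -0.953, 0.0], [-0.002, -0.001, -1.0]]
contact_force: [-0.0, 0.1, -2.2]
width: 0.0222
```

Run:
```python
from h import *
p,d=camera("side");cv2.imwrite("pics/s3.png",cv2.resize(p[80:280,240:460],None,fx=3,fy=3)[:,:,::-1])
s=state();print(s['tool_pos'],s['contact_force'],s['width'])
```

```text
[0.58857109 0.00908979 0.16956434] [-0.36605873 -0.68899158 -2.00947449] 0.022499057623171316
```

View pics/s3.png

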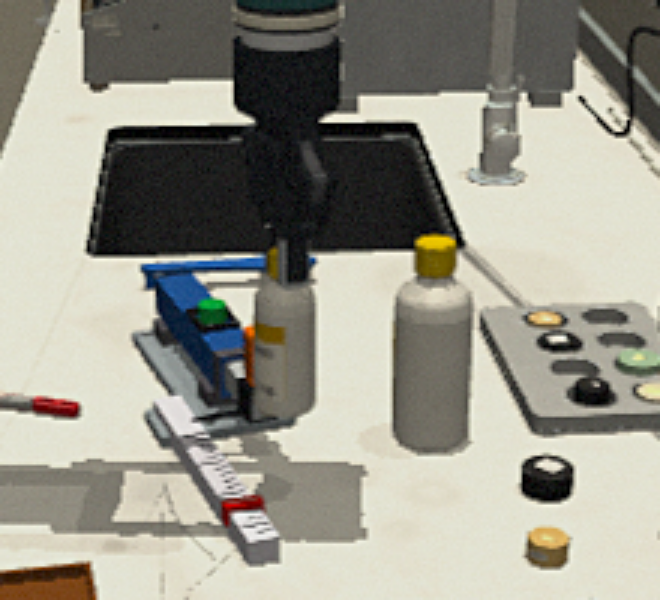

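play_rows(
  targets=[-0.1,0.18,0,0,0,0,1,-0.22,0.37,0,0,0,0,1,-0.32,0.55,0,0,0,0,1,-0.32,0.55,0,0,0,0,1,-0.32,0.55,0,0,0,0,1,-0.32,0.55,0,0,0,0,1,-0.32,0.55,0,0,0,0,1,-0.32,0.55,0,0,0,0,1],
)

```text
clock: 5.4
tool_pos: [0.5492, -0.1672, 0.1708]
eef_rot: [[0.954, 0.301, -0.001], [0.301, -0.954, -0.0], [-0.001, 0.0, -1.0]]
contact_force: [-0.2, -0.0, -2.5]
width: 0.0226
```

play_rows(
  targets=[-0.32,0.55,0,0,0,0,1,-0.32,0.55,0,0,0,0,1,-0.32,0.55,0,0,0,0,1,-0.32,0.55,0,0,0,0,1,-0.32,0.55,0,0,0,0,1,-0.32,0.55,0,0,0,0,1,-0.32,0.55,0,0,0,0,1,-0.32,0.55,0,0,0,0,1],
)

```text
clock: 6.2
tool_pos: [0.5043, -0.3657, 0.1708]
eef_rot: [[0.954, 0.301, -0.001], [0.301, -0.954, 0.0], [-0.001, -0.0, -1.0]]
contact_force: [0.1, -1.0, -1.6]
width: 0.0224
```

play_rows(
  targets=[-0.32,0.55,0,0,0,0,1,-0.22,0.37,0,0,0,0,1,-0.1,0.18,0,0,0,0,1,0,0,0,0,0,0,1,0,0,0,0,0,0,1],
)

```text
clock: 6.7
tool_pos: [0.495, -0.4126, 0.1712]
eef_rot: [[0.953, 0.302, -0.0], [0.302, -0.953, 0.001], [0.0, -0.001, -1.0]]
contact_force: [0.8, 0.8, -1.6]
width: 0.0225
```

Run:
```python
from h import *
p,d=camera("side");cv2.imwrite("pics/s4.png",p[:,:,::-1])
s=state();print(s['tool_pos'],s['eef_rot'],s['contact_force'],s['width'])
```

```text
[ 0.49522269 -0.41227864  0.1713139 ] [[ 9.52997371e-01  3.02978556e-01  7.45974790e-05]
 [ 3.02978422e-01 -9.52997130e-01  7.38436760e-04]
 [ 2.94821687e-04 -6.81126864e-04 -9.99999725e-01]] [-0.56629053  0.50313985 -1.35525255] 0.0226571084082429
```

View pics/s4.png

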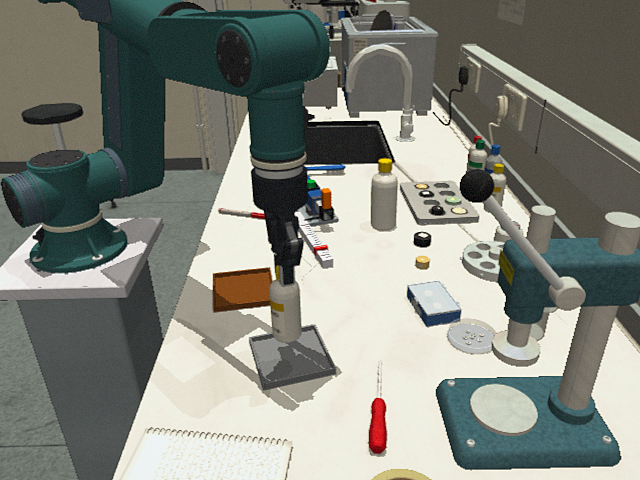

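The bottle hangs upright over the tray, about 23 mm past its centre. I'll correct that and lower.

play_rows(
  targets=[0.14,-0.27,0,0,0,0,1,0.14,-0.27,0,0,0,0,1,0,0,0.4,0,0,0,1,0,0,0.4,0,0,0,1,0,0,0.4,0,0,0,1,0,0,0.2,0,0,0,1,0,0,0,0,0,0,1,0,0,0,0,0,0,1],
)

```text
clock: 7.55
tool_pos: [0.4993, -0.3892, 0.1156]
eef_rot: [[0.953, 0.302, 0.0], [0.302, -0.953, -0.0], [0.0, 0.0, -1.0]]
contact_force: [0.2, -0.6, -1.8]
width: 0.0222
```

play_rows(
  targets=[0,0,0.1,0,0,0,1,0,0,0.1,0,0,0,1,0,0,0,0,0,0,1,0,0,0,0,0,0,1],
)

```text
clock: 7.95
tool_pos: [0.499, -0.3893, 0.1072]
eef_rot: [[0.953, 0.302, -0.0], [0.302, -0.953, 0.0], [-0.0, -0.0, -1.0]]
contact_force: [-0.3, 0.5, -2.8]
width: 0.0219
```

play_rows(
  targets=[0,0,0.05,0,0,0,1,0,0,0,0,0,0,1,0,0,0,0,0,0,1],
)

```text
clock: 8.25
tool_pos: [0.4991, -0.3895, 0.1055]
eef_rot: [[0.953, 0.302, 0.0], [0.302, -0.953, -0.001], [0.0, 0.001, -1.0]]
contact_force: [0.1, 0.8, -1.6]
width: 0.0221
```

play_rows(
  targets=[0,0,0.04,0,0,0,1,0,0,0,0,0,0,1,0,0,0,0,0,0,1],
)

```text
clock: 8.55
tool_pos: [0.4995, -0.3897, 0.1055]
eef_rot: [[0.953, 0.302, 0.002], [0.302, -0.953, -0.002], [0.001, 0.002, -1.0]]
contact_force: [-1.2, -0.2, 5.8]
width: 0.0223
```

Contact with the tray floor (5.8 N). Releasing.

play_rows(
  targets=[0,0,0,0,0,0,0.3,0,0,0,0,0,0,0.1,0,0,0,0,0,0,-0.18,0,0,0,0,0,0,-0.18,0,0,-0.3,0,0,0,-0.18,0,0,-0.8,0,0,0,-0.18,0,0,-0.9,0,0,0,-0.18,0,0,-0.5,0,0,0,-0.18],
)

```text
clock: 9.35
tool_pos: [0.5, -0.3901, 0.2086]
eef_rot: [[0.953, 0.302, 0.004], [0.302, -0.953, -0.004], [0.003, 0.005, -1.0]]
contact_force: [0.7, -0.4, 0.2]
width: 0.0508
```

Run:
```python
from h import *
p,d=camera("side");cv2.imwrite("pics/s5.png",cv2.resize(p[180:400,180:460],None,fx=2.7,fy=2.7)[:,:,::-1])
s=state();print(s['tool_pos'],s['contact_force'],s['width'])
```

```text
[ 0.50093447 -0.39098941  0.21215641] [ 0.47615272 -0.94345362  3.3024783 ] 0.0502138674497624
```

View pics/s5.png

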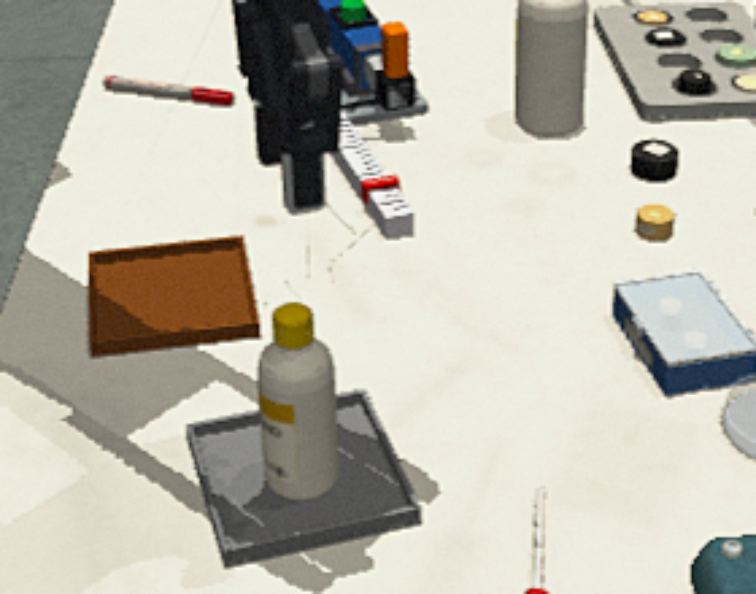

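The bottle stands upright in the middle of the grey tray (crop 295,420). Next is the green button, with the gripper shut.

play_rows(
  targets=[0.16,-0.42,0,0,0,0,1,0.32,-0.84,0,0,0,0,1,0.32,-0.84,0,0,0,0,1,0.32,-0.84,0,0,0,0,1,0.32,-0.84,0,0,0,0,1,0.32,-0.84,0,0,0,0,1,0.32,-0.84,0,0,0,0,1,0.32,-0.84,0,0,0,0,1],
)

```text
clock: 10.2
tool_pos: [0.513, -0.1171, 0.2015]
eef_rot: [[0.953, 0.303, -0.004], [0.303, -0.953, 0.002], [-0.003, -0.003, -1.0]]
contact_force: [1.2, 0.7, 0.0]
width: -0.0001
```

play_rows(
  targets=[0.32,-0.84,0,0,0,0,1,0.32,-0.84,0,0,0,0,1,0.32,-0.84,0,0,0,0,1,0.32,-0.84,0,0,0,0,1,0.32,-0.84,0,0,0,0,1,0.16,-0.42,0,0,0,0,1,0,0,0,0,0,0,1,0,0,0,0,0,0,1],
)

```text
clock: 11.0
tool_pos: [0.5245, 0.0779, 0.2021]
eef_rot: [[0.953, 0.303, -0.003], [0.303, -0.953, -0.001], [-0.003, -0.0, -1.0]]
contact_force: [0.2, 0.3, 0.2]
width: -0.0002
```

play_rows(
  targets=[0.35,-0.83,0,0,0,0,1,0.35,-0.83,0,0,0,0,1,0.35,-0.83,0,0,0,0,1,0,0,0.8,0,0,0,1,0,0,0.8,0,0,0,1,0,0,0.6,0,0,0,1,0,0,0,0,0,0,1,0,0,0,0,0,0,1],
)

```text
clock: 11.8
tool_pos: [0.5355, 0.184, 0.1154]
eef_rot: [[0.954, 0.301, -0.001], [0.301, -0.954, -0.001], [-0.001, 0.0, -1.0]]
contact_force: [-0.2, -0.3, 0.6]
width: 0.0003
```

Run:
```python
from h import *
p,d=camera("side");cv2.imwrite("pics/s6.png",cv2.resize(p[130:270,240:380],None,fx=4,fy=4)[:,:,::-1])
s=state();print(s['tool_pos'],s['contact_force'],s['width'])
```

```text
[0.53647367 0.18436634 0.11686388] [0.7515264  0.22633003 0.76657981] -0.0002152995732172486
```

View pics/s6.png

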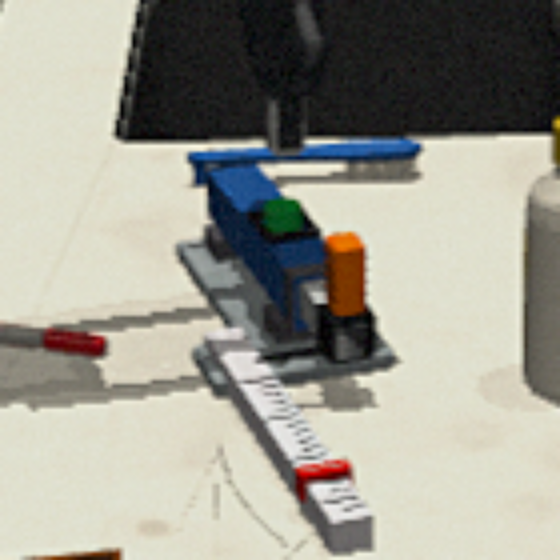

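play_rows(
  targets=[-0.04,-0.04,0.4,0,0,0,1,0,0,0.35,0,0,0,1,0,0,0.07,0,0,0,1,0,0,0.07,0,0,0,1,0,0,0.07,0,0,0,1,0,0,0,0,0,0,1],
)

```text
clock: 12.45
tool_pos: [0.5341, 0.186, 0.0777]
eef_rot: [[0.953, 0.302, 0.001], [0.302, -0.953, 0.0], [0.001, 0.0, -1.0]]
contact_force: [0.2, -0.4, 0.6]
width: 0.0
```

play_rows(
  targets=[0,0,0.06,0,0,0,1,0,0,0.05,0,0,0,1,0,0,0,0,0,0,1,0,0,0,0,0,0,1],
)

```text
clock: 12.85
tool_pos: [0.5342, 0.1861, 0.0731]
eef_rot: [[0.953, 0.302, 0.001], [0.302, -0.953, 0.0], [0.001, 0.0, -1.0]]
contact_force: [0.7, 0.7, 1.3]
width: 0.0002
```

play_rows(
  targets=[0,0,0.03,0,0,0,1,0,0,0.02,0,0,0,1,0,0,0,0,0,0,1],
)

```text
clock: 13.15
tool_pos: [0.5343, 0.1862, 0.073]
eef_rot: [[0.953, 0.302, 0.002], [0.302, -0.953, 0.0], [0.002, 0.0, -1.0]]
contact_force: [-2.8, -1.0, 8.6]
width: 0.0001
```

play_rows(
  targets=[0,0,0.02,0,0,0,1,0,0,0,0,0,0,1,0,0,-0.2,0,0,0,1,0,0,-0.6,0,0,0,1,0,0,-1,0,0,0,0,0,0,-0.9,0,0,0,-0.18,0,0,0,0,0,0,-0.18],
)

```text
clock: 13.85
tool_pos: [0.5367, 0.1869, 0.1848]
eef_rot: [[0.953, 0.302, 0.012], [0.302, -0.953, 0.003], [0.012, 0.001, -1.0]]
contact_force: [1.2, 0.7, 0.7]
width: 0.0433
```

Run:
```python
from h import *
p,d=camera("side");np.savez("s7.npz",p=p,d=d);cv2.imwrite("pics/s7.png",cv2.resize(p[130:270,240:380],None,fx=4,fy=4)[:,:,::-1])
S=np.load("side0.npz")
for D in(S,dict(p=p,d=d)):
    W=world("side",D["d"])
    for ce,st,m in blobs(D["p"],(50,120,30),(80,255,255),(290,165,340,210),15):
        w=W[m&(D["d"]>0)];print(ce,st,np.percentile(w[:,2],[5,50,95]).round(4))
s=state();print(s['tool_pos'],s['contact_force'],s['width'])
```

```text
[310.22222222 183.55555556] [306 179  10  10  72] [0.0638 0.0733 0.0781]
[310.51851852 184.53703704] [306 182  10   6  54] [0.0645 0.069  0.0717]
[0.53541312 0.18657758 0.1816598 ] [-0.47008075 -0.01234009 -0.22736387] 0.04967091804163539
```

View pics/s7.png

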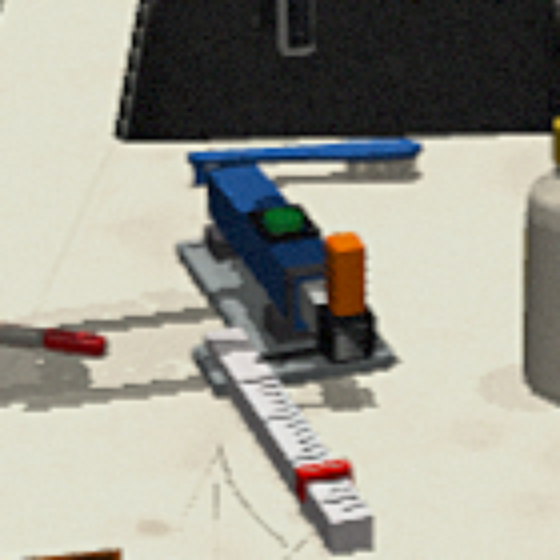

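play_rows(
  targets=[0,0.5,0,0,0,0,-0.18,0,0.8,0,0,0,0,-0.18,-0.05,0.8,0,0,0,0,-0.18,0,0.8,0,0,0,0,-0.18,0,0.12,0.6,0,0,0,-0.18,0,0,0.6,0,0,0,-0.18,0,0,0,0,0,0,-0.18,0,0,0,0,0,0,-0.18],
)

```text
clock: 14.7
tool_pos: [0.5673, 0.0704, 0.1285]
eef_rot: [[0.953, 0.302, -0.004], [0.302, -0.953, -0.0], [-0.004, -0.001, -1.0]]
contact_force: [0.9, 0.7, 0.8]
width: 0.0502
```

Run:
```python
from h import *
p,d=camera("side");cv2.imwrite("pics/s8.png",cv2.resize(p[130:270,240:380],None,fx=4,fy=4)[:,:,::-1])
s=state();print(s['tool_pos'],s['contact_force'],s['width'])
```

```text
[0.56820917 0.07052172 0.13004825] [-0.12427745  0.16184132  0.48074119] 0.050271880604451764
```

View pics/s8.png

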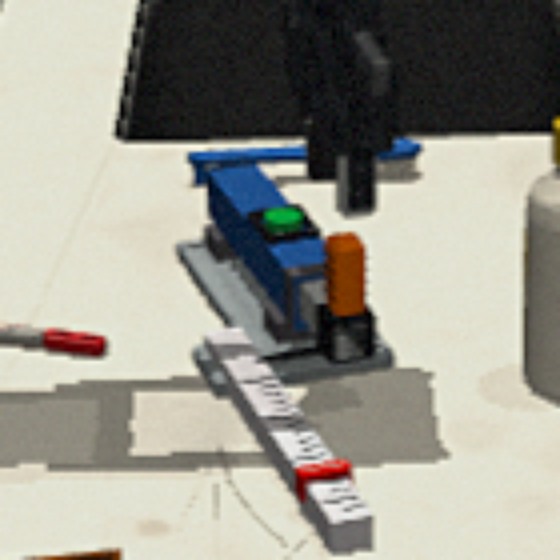

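play_rows(
  targets=[0.05,0.01,0.4,0,0,0,-0.18,0,0,0.4,0,0,0,-0.18,0,0,0.4,0,0,0,-0.18,0,0,0.25,0,0,0,-0.18,0,0,0,0,0,0,-0.18,0,0,0,0,0,0,-0.18],
  squeeze=50,
)

```text
clock: 15.35
tool_pos: [0.571, 0.0707, 0.0731]
eef_rot: [[0.953, 0.302, 0.002], [0.302, -0.953, -0.0], [0.001, 0.001, -1.0]]
contact_force: [0.3, 0.4, 0.3]
width: 0.0505
```

play_rows(
  targets=[0,0,0,0,0,0,0.2,0,0,0,0,0,0,0.4,0,0,0,0,0,0,0.7,0,0,0,0,0,0,1,0,0,0,0,0,0,1,0,0,0,0,0,0,1],
)

```text
clock: 15.95
tool_pos: [0.5709, 0.0712, 0.0735]
eef_rot: [[0.953, 0.302, 0.002], [0.302, -0.953, 0.001], [0.002, -0.001, -1.0]]
contact_force: [-1.8, 2.6, 6.5]
width: 0.0233
```

play_rows(
  targets=[0,0.15,0,0,0,0,1,0,0.25,0,0,0,0,1,0,0.25,0,0,0,0,1,0,0.25,0,0,0,0,1,0,0.1,0,0,0,0,1,0,0,0,0,0,0,1,0,0,0,0,0,0,1],
)

```text
clock: 16.65
tool_pos: [0.5832, 0.0328, 0.0735]
eef_rot: [[0.953, 0.302, 0.002], [0.302, -0.953, 0.001], [0.002, -0.0, -1.0]]
contact_force: [-1.4, 3.1, 5.7]
width: 0.0234
```

play_rows(
  targets=[0,0.2,0,0,0,0,1,0,0.3,0,0,0,0,1,0,0.3,0,0,0,0,1,0,0.3,0,0,0,0,1,0,0.3,0,0,0,0,1,0,0.2,0,0,0,0,1,0,0,0,0,0,0,1,0,0,0,0,0,0,1],
)

```text
clock: 17.45
tool_pos: [0.6026, -0.028, 0.0735]
eef_rot: [[0.953, 0.302, 0.002], [0.302, -0.953, 0.001], [0.003, -0.001, -1.0]]
contact_force: [-1.0, 3.9, 4.9]
width: 0.0237
```

Run:
```python
from h import *
p,d=camera("side");np.savez("s9.npz",p=p,d=d);cv2.imwrite("pics/s9.png",cv2.resize(p[190:280,280:370],None,fx=6.5,fy=6.5,interpolation=cv2.INTER_CUBIC)[:,:,::-1])
p,d=camera("top");np.savez("t9.npz",p=p,d=d);q=cv2.resize(p[210:280,240:340],None,fx=8,fy=8,interpolation=cv2.INTER_CUBIC);cv2.imwrite("pics/t9.png",np.clip(q*2.,0,255)[:,:,::-1])
s=state();print(s['tool_pos'],s['contact_force'],s['width'])
```

```text
[ 0.60251678 -0.0278724   0.07355812] [-1.86916924  4.53520183  5.05817013] 0.02340122398485697[ WARN:0@2.755] global loadsave.cpp:1063 imwrite_ Unsupported depth image for selected encoder is fallbacked to CV_8U.
```

View pics/s9.png

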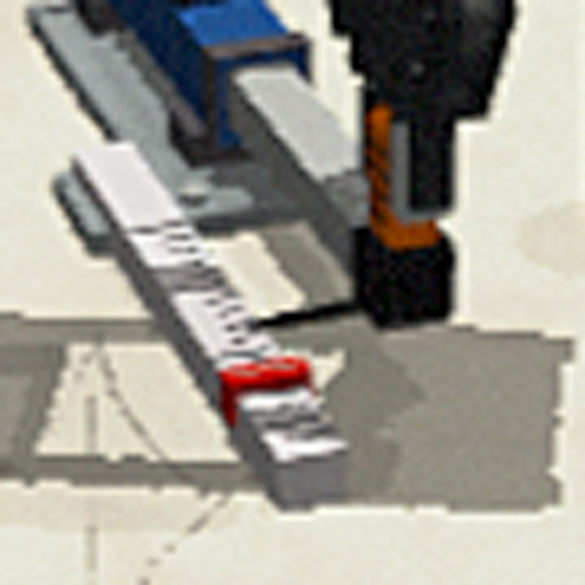

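View pics/t9.png

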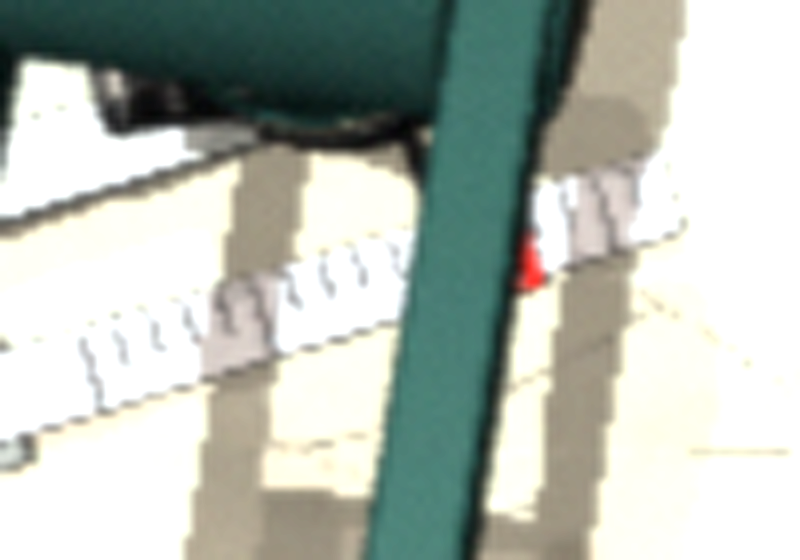

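Run:
```python
from h import *
T=np.load("top0.npz");p=T["p"].astype(np.float32)
a=np.radians(17.55);u=np.array([np.sin(a),-np.cos(a)]);v=np.array([np.cos(a),np.sin(a)])
post=np.array([.5700,.0706]); O=post-.045*u
print("button gx,gy",(np.array([.5339,.1855])-O)@u,(np.array([.5339,.1855])-O)@v)
print("red",(np.array([.5534,-.0627])-O)@u,(np.array([.5534,-.0627])-O)@v)
xs=np.arange(-.035,.225,.0005)
def rect(n,img,z,ys):
    mp=np.array([[proj(n,[*(O+x*u+y*v),z]) for x in xs] for y in ys],np.float32)
    return cv2.remap(img,mp[...,0],mp[...,1],cv2.INTER_CUBIC)
ys=np.arange(-.076,-.036,.0005)[::-1]
R=rect("top",p,.022,ys); cv2.imwrite("pics/rect_t.png",np.clip(cv2.resize(R,None,fx=1.5,fy=4)*2,0,255)[:,:,::-1].astype(np.uint8))
R2=rect("top",p,.028,ys)
red=R2[...,0]-R2[...,1:].mean(2)
for y0 in(-.068,-.060,-.052,-.046):
    m=abs(ys-y0)<.003; r=np.clip(red[m].mean(0)-15,0,None); print("red at y",y0,(r*xs).sum()/r.sum(), r.max())
# tick phase: upper and lower half
for y0 in(-.064,-.060,-.056,-.052,-.048):
    m=abs(ys-y0)<.003; g=R[m].mean((0,2)); k=(xs>.055)&(xs<.150); gg=g[k]-cv2.GaussianBlur(g[None],(1,81),0)[0][k] if 0 else g[k]-np.convolve(np.pad(g,20,mode='edge'),np.ones(41)/41,'valid')[:len(g)][k]
    F=(gg*np.exp(-2j*np.pi*xs[k]/.01)).sum(); ph=np.angle(-F)/(2*np.pi)*.01*-1
    print(y0,"tick phase mm (x mod10)",(-np.angle(-F.conj())/(2*np.pi)*10)%10, abs(F)/k.sum())
```

```text
button gx,gy -0.07543740475344952 0.00022701597690668804
red 0.16708991103504423 -0.05602234932109666Traceback (most recent call last):
  File "<stdin>", line 12, in <module>
  File "<stdin>", line 9, in rect
  File "h.py", line 9, in proj
    c=camera_params(n);E=c["extrinsics"];q=E[:3,:3]@np.array(P)+E[:3,3]
ValueError: time passes only in moves, steps and waits
```

```bash
python3 - <<'E'
from station import camera_params
import pickle;pickle.dump({n:camera_params(n) for n in("top","side")},open("cal.pkl","wb"))
E
cat >> h.py <<'E'
import pickle
_C=pickle.load(open("cal.pkl","rb"))
camera_params=lambda n:_C[n]
E
python3 - <<'E'
from h import *
T=np.load("top0.npz");S=np.load("side0.npz");S9=np.load("s9.npz")
a=np.radians(17.55);u=np.array([np.sin(a),-np.cos(a)]);v=np.array([np.cos(a),np.sin(a)])
O=np.array([.5700,.0706])-.045*u
xs=np.arange(.03,.225,.0005)
def line(n,img,z,y):
    uv=np.array([proj(n,[*(O+x*u+y*v),z]) for x in xs],np.float32)[None]
    return cv2.remap(img.astype(np.float32),uv[...,0],uv[...,1],cv2.INTER_CUBIC)[0]
for n,im in(("top",T["p"]),("side",S["p"]),("side9",S9["p"])):
  nn=n[:4].replace("side9","side")
  for y in(-.064,-.060,-.056,-.052,-.048):
    c=line(nn,im,.028,y);r=np.clip(c[:,0]-c[:,1:].mean(1)-20,0,None);r[xs<.15]=0;r[xs>.185]=0
    g=line(nn,im,.022,y).mean(1);k=(xs>.055)&(xs<.15)
    gg=g-np.convolve(np.pad(g,20,mode='edge'),np.ones(41)/41,'valid')
    mins=[round(xs[i]*1000,1) for i in range(2,len(xs)-2) if k[i] and gg[i]==gg[i-2:i+3].min() and gg[i]<-3]
    print(n,y,"red",((r*xs).sum()/max(r.sum(),1)).round(4),"ticks",mins)
E
```

```text
top -0.064 red 0.1671 ticks [np.float64(95.0), np.float64(145.0)]
top -0.06 red 0.167 ticks [np.float64(94.5), np.float64(144.5)]
top -0.056 red 0.1675 ticks [np.float64(65.0), np.float64(74.5), np.float64(84.5), np.float64(94.5), np.float64(105.0), np.float64(114.5), np.float64(124.0), np.float64(135.0), np.float64(145.0)]
top -0.052 red 0.1673 ticks [np.float64(55.0), np.float64(64.0), np.float64(74.5), np.float64(85.0), np.float64(94.5), np.float64(104.0), np.float64(114.5), np.float64(125.0), np.float64(134.0), np.float64(144.0)]
top -0.048 red 0.1672 ticks [np.float64(65.0), np.float64(74.5), np.float64(84.0), np.float64(94.5), np.float64(105.0), np.float64(114.5), np.float64(124.0), np.float64(135.0), np.float64(145.0)]
side -0.064 red 0.173 ticks [np.float64(63.5), np.float64(96.0), np.float64(110.5), np.float64(145.5)]
side -0.06 red 0.1728 ticks [np.float64(62.0), np.float64(78.0), np.float64(96.5), np.float64(110.0), np.float64(121.5), np.float64(129.5), np.float64(146.0)]
side -0.056 red 0.1742 ticks [np.float64(66.5), np.float64(78.0), np.float64(88.0), np.float64(98.0), 
[... 698 characters left out ...]
.float64(81.5), np.float64(95.5), np.float64(109.5), np.float64(121.5), np.float64(129.0), np.float64(146.0)]
side9 -0.056 red 0.1741 ticks [np.float64(57.0), np.float64(66.5), np.float64(80.0), np.float64(87.5), np.float64(97.5), np.float64(108.5), np.float64(119.0), np.float64(128.5), np.float64(138.5), np.float64(148.0)]
side9 -0.052 red 0.1735 ticks [np.float64(57.5), np.float64(68.5), np.float64(79.5), np.float64(88.0), np.float64(97.5), np.float64(116.0), np.float64(128.0), np.float64(135.5), np.float64(147.5)]
side9 -0.048 red 0.173 ticks [np.float64(58.0), np.float64(69.0), np.float64(86.0), np.float64(95.0), np.float64(105.0), np.float64(116.0), np.float64(130.5), np.float64(145.5)]
```

play_rows(
  targets=[0,0.15,0,0,0,0,1,0,0.2,0,0,0,0,1,0,0.1,0,0,0,0,1,0,0,0,0,0,0,1,0,0,0,0,0,0,1],
)

```text
clock: 18.05
tool_pos: [0.608, -0.0449, 0.0736]
eef_rot: [[0.953, 0.302, 0.002], [0.302, -0.953, 0.001], [0.003, -0.001, -1.0]]
contact_force: [-1.2, 5.2, 5.9]
width: 0.0232
```

Run:
```python
from h import *
p,d=camera("side");np.savez("s10.npz",p=p,d=d);cv2.imwrite("pics/s10.png",cv2.resize(p[220:270,290:360],None,fx=11,fy=11,interpolation=cv2.INTER_CUBIC)[:,:,::-1])
p,d=camera("top");np.savez("t10.npz",p=p,d=d);q=cv2.resize(p[210:270,260:340],None,fx=10,fy=10,interpolation=cv2.INTER_CUBIC);cv2.imwrite("pics/t10.png",np.clip(q*2.,0,255).astype(np.uint8)[:,:,::-1])
s=state();print(s['tool_pos'],s['contact_force'],s['width'],s['clock'])
a=np.radians(17.55);u=np.array([np.sin(a),-np.cos(a)]);v=np.array([np.cos(a),np.sin(a)])
O=np.array([.5700,.0706])-.045*u
print("gx,gy",(s['tool_pos'][:2]-O)@u,(s['tool_pos'][:2]-O)@v)
for x in(.1635,.1675,.1715):
  P=O+x*u-.056*v;print(x,"side mark",proj("side",[*P,.028]),"tip",proj("side",[*P,.035]))
```

```text
[ 0.60793271 -0.04481115  0.07353707] [-0.52277629  4.16163603  5.85702586] 0.023378119083781 18.15
gx,gy 0.16647739853991 0.001366254984035059
0.1635 side mark [319.73146707 244.87900451] tip [319.68691181 242.08672135]
0.1675 side mark [320.31875235 245.72585642] tip [320.27574622 242.92799806]
0.1715 side mark [320.90939986 246.57755661] tip [320.86796138 243.7741049 ]
```

View pics/s10.png

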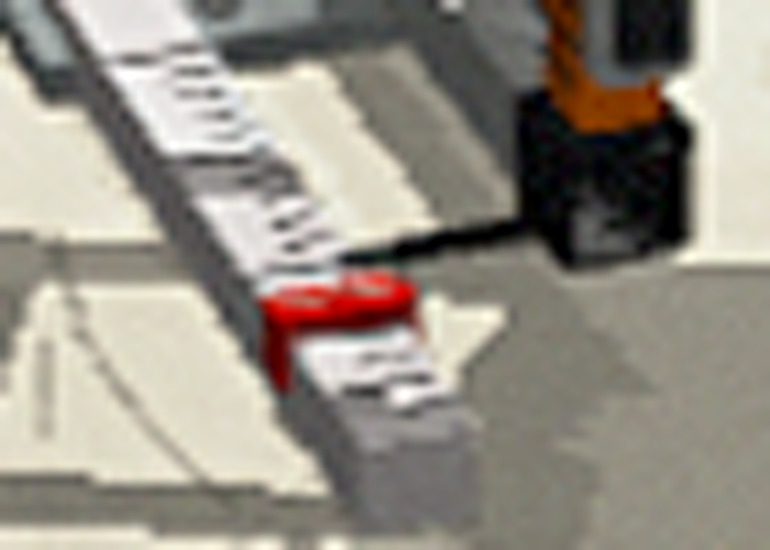

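View pics/t10.png

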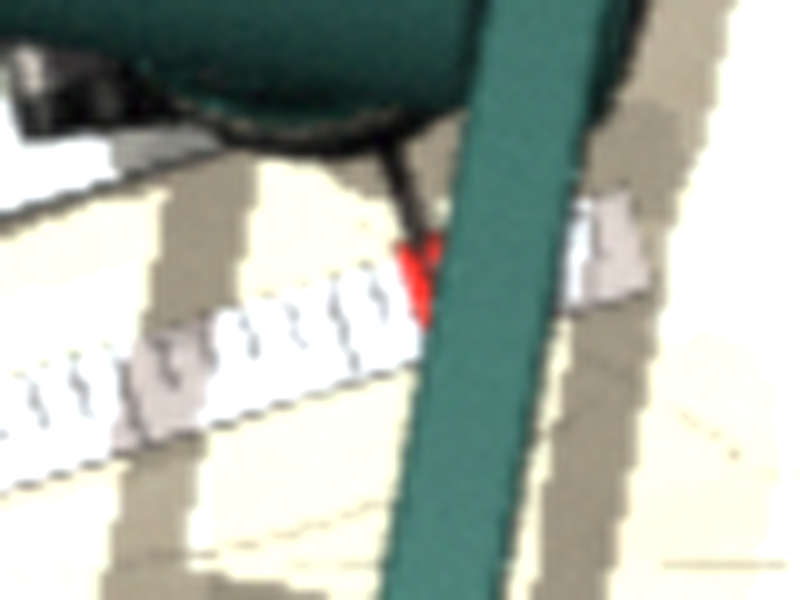

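Run:
```python
from h import *
a=np.radians(17.55);u=np.array([np.sin(a),-np.cos(a)]);v=np.array([np.cos(a),np.sin(a)])
O=np.array([.5700,.0706])-.045*u
for f,n,x0 in(("top0","top",.045),("s7","side",.045),("s9","side",.149),("s10","side",.1668),("t10","top",.1668)):
    p=np.load(f+".npz")["p"].astype(np.float32).mean(2); out=[]
    for y in np.arange(-.052,-.024,.003):
        xs=np.arange(x0-.009,x0+.0095,.0005)
        uv=np.array([proj(n,[*(O+x*u+y*v),.035]) for x in xs],np.float32)[None]
        g=cv2.remap(p,uv[...,0],uv[...,1],cv2.INTER_LINEAR)[0]
        w=np.clip(np.median(g)-25*(1 if n=="side" else .4)-g,0,None)
        out.append(round(float((w*xs).sum()/w.sum()*1000),1) if w.sum()>0 else None)
    print(f,out)
```

```text
top0 [45.4, 45.2, 45.1, 45.4, 45.0, 44.8, 45.0, 44.8, 44.4, 44.4]
s7 [46.2, 46.6, 47.4, None, 49.4, 46.3, 46.9, 47.6, None, None]
s9 [152.0, 152.3, 152.8, 151.2, 151.6, 151.8, 152.3, 151.8, 151.2, 150.9]
s10 [169.8, 170.3, 171.2, 169.6, 169.5, 169.6, 168.3, 168.8, 168.9, 169.4]
t10 [168.0, None, None, 166.4, 168.4, 167.6, 167.5, 166.8, 166.9, 166.5]
```

Pointer from the top view is 167.1 mm, from the tool pose 166.5 mm, and the mark is at about 167.3 mm. I'll nudge about 0.4 mm, then do final checks.

play_rows(
  targets=[0,0.01,0,0,0,0,1,0,0,0,0,0,0,1,0,0,0,0,0,0,1,0,0,0,0,0,0,1,0,0,0,0,0,0,1],
)

```text
clock: 18.65
tool_pos: [0.6079, -0.0449, 0.0735]
eef_rot: [[0.953, 0.303, 0.002], [0.303, -0.953, 0.002], [0.002, -0.001, -1.0]]
contact_force: [-2.0, 5.8, 5.8]
width: 0.0231
```

Run:
```python
from h import *
p,d=camera("side");np.savez("s11.npz",p=p,d=d);cv2.imwrite("pics/s11.png",p[:,:,::-1])
s=state();print(s['tool_pos'],s['contact_force'],s['width'],s['clock'],s['qvel'].round(2))
a=np.radians(17.55);u=np.array([np.sin(a),-np.cos(a)]);O=np.array([.5700,.0706])-.045*u
print("gx",(s['tool_pos'][:2]-O)@u)
for f in("side0","s11"): print(f,[b[0].round(2) for b in blobs(np.load(f+".npz")["p"],(0,150,80),(5,255,255),(300,235,340,260),15)])
```

```text
[ 0.60795482 -0.04488446  0.07355697] [-1.54596115  5.1616235   5.22267176] 0.0230688584278678 18.7 [-0.11 -0.01 -0.   -0.    0.01 -0.01]
gx 0.16655396047631468
side0 [array([319.89, 247.76])]
s11 [array([319.9, 247.9])]
```

View pics/s11.png

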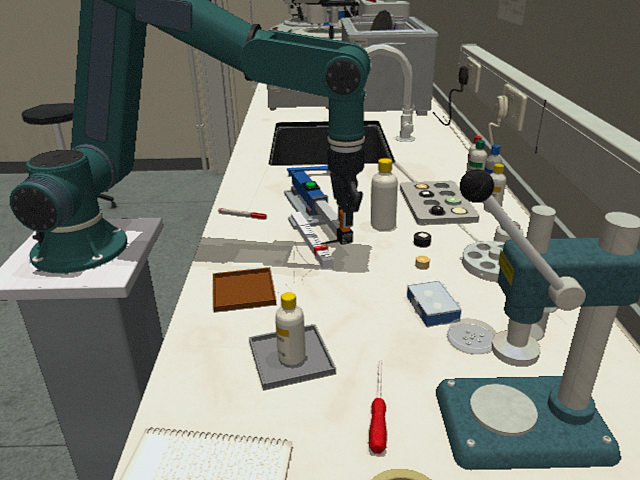

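play_rows(
  targets=[0,0.015,0,0,0,0,1,0,0,0,0,0,0,1,0,0,0,0,0,0,1,0,0,0,0,0,0,1,0,0,0,0,0,0,1,0,0,0,0,0,0,1],
)

```text
clock: 19.3
tool_pos: [0.6081, -0.0454, 0.0735]
eef_rot: [[0.953, 0.303, 0.002], [0.303, -0.953, 0.002], [0.002, -0.001, -1.0]]
contact_force: [-1.9, 4.4, 5.1]
width: 0.0233
```

Run:
```python
from h import *
s=state();print(s['tool_pos'],s['contact_force'],s['width'],s['clock'])
a=np.radians(17.55);u=np.array([np.sin(a),-np.cos(a)]);O=np.array([.5700,.0706])-.045*u
print("gx",(s['tool_pos'][:2]-O)@u)
sign_off()
```

```text
[ 0.60811095 -0.04536061  0.07354775] [-1.88942722  4.41925947  5.0996198 ] 0.023259825992091754 19.3
gx 0.16705502294630453
the job is handed in; nothing more can be done
```

The job is handed in at 19.3 s, with every step done and the gripper still holding the orange grip.

- **Bottle:** I gripped the small bottle by its cap, set it down near the middle of the grey tray and let go. The last side view shows it upright there.
- **Lock button:** I pressed it until it stopped, with the fingertip at z = 0.073 m and 8.6 N. In the picture its top had dropped about 7 mm.
- **Arm:** I drew it out about 122 mm. The tool pose puts the grip at gauge x of about 167.1 mm. The red mark measured 167.2–167.6 mm against the scale ticks, so they agree to about 0.5 mm.
- **Other things:** The red rider moved by no more than about 0.1 pixel in the side view. I saw no other thing disturbed in the last side picture.

**Disagreements:** The side camera read gauge x about 3 mm long, for the pointer and the scale ticks alike. I treated that as calibration error and relied on the top view and the tool pose. After a first look at the mark I nudged the grip 0.4 mm, but it moved only about 0.1 mm, so I added 0.6 mm. I checked that last nudge by tool pose only. In the top view the arm partly hid the rider.

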